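# Slide the vial tray up onto the cold plate

## Task

Slide the tray of standing vials from the low board up over the step onto the metal cold plate and gently push it on until its front end sits square against the sprung steel stop bar with the bar pushed fully home, roughly central on the plate; press it home there with about 8 N on the bar (never over 12 N) for half a second. Raise only its leading end to get over the step: do not carry the tray clear of both surfaces, do not jam it into the step or ram the stop, keep its three vials standing inside it, and leave the spare vial and the other things where they are. Let go of the tray at the end.

Things in the scene. Friction and masses are not known exactly. Their poses are not given: they have to be found in the camera images.
- plate: Aluminium cold plate, fixed, 220 mm (x) by 200 mm, flat top 22 mm above the bench; origin at the centre of its underside; x is the direction of sliding, away from the board. A sprung steel stop bar (150 mm wide, 14 mm high) stands across its top, square to x; its near face is anywhere from x = +54 to +84 mm, is not measured and must be found by touch.
- plate_edge (a point): Middle of the plate's near top edge (the step), facing the low board; 22 mm above the bench, 8 mm above the board. A low grey control box sticks out at the plate's opposite side.
- board: Low grey laminate board, fixed, 220 mm along x, 170 mm wide, 14 mm high; origin at the centre of its underside; axes parallel to the plate's, a gap of 3 mm between the two. The tray starts on it.
- tray: Open white plastic tray, 160 mm long (x), 100 mm wide (y), 0.3 to 0.6 kg; walls 20 mm high, 4 mm thick, floor 5 mm; origin at the centre of its flat underside; x points to its front (leading) end, towards the plate. Square bottom edges. Mid-way along each end stands an upright lug, 12 mm thick (x), 30 mm wide (y), top 55 mm above the underside, outer face flush with the end, centres at x = +74 and -74 mm.
- stop (a joint): How far the sprung stop bar is pushed in along the plate's +x, in m: 0 = out, 0.004 = fully home on its rigid end stop. Its spring is weak (0.5 N out, 1 N home): it does not push the tray back; at its end the force rises at once. The push on the tray is the force on the bar plus the friction of the sliding tray (2 to 6 N).
- tray_front (a point): Middle of the tray's front bottom edge (tray x = +80 mm). The front lug above it can be pinched across its 30 mm width and raised; the tray then pivots about its rear bottom edge.
- tray_rear (a point): Middle of the tray's rear bottom edge (tray x = -80 mm). The tray's flat rear end above it can be pushed.
- vial0: Small clear vial with a white plug, 28 mm across, 76 mm tall, about 30 g, standing loose in the tray (right of a row of three across its middle); origin at the centre of its underside.
- vial1: Small clear vial with a white plug, 28 mm across, 76 mm tall, about 30 g, standing loose in the tray (middle of a row of three across its middle); origin at the centre of its underside.
- vial2: Small clear vial with a white plug, 28 mm across, 76 mm tall, about 30 g, standing loose in the tray (left of a row of three across its middle); origin at the centre of its underside.
- spare_vial: Spare vial like the others, standing loose near one side edge of the plate, 82 to 86 mm from its centre line; leave it.
- jar: White jar, 60 mm across, 80 mm tall; a bystander.
- dish: Clear round dish, 90 mm across, 15 mm high; a bystander.
- brush: Small brush lying on the bench, 150 mm long; a bystander.
Mind the look-alikes: they are no part of the job. Leave any orange or red look-alike of the tray alone.

How it is judged:
By the outcome, as a careful person would: the job done as asked, in the order asked, and still so for the second after the job is handed in, with the robot touching nothing.
It also fails if it takes over 72 s, if anything falls off the work surface, if the arm or the gripper's body presses on something with over 40 N, if the wrist force passes 120 N, or if a joint passes its speed limit or range.

## Robot

A 6-joint arm with a two-finger parallel gripper is mounted at the origin on the work surface. World frame = base frame: x ahead of the robot, y to its left, z up, the work surface at z = 0. Lengths are in m, angles in rad, forces in N, time in s.
With the tool pointing down it reaches from about 0.325 to 0.925 m from the base axis. Payload 3.1 kg.
Tool frame: the origin (TCP) lies at the very end of the fingers, on their centre line; the grasp point (between the pads) lies 19 mm behind it; y points along the fingers, x is the direction in which the jaws open and shut, and the axes are right-handed (so a half turn about y gives the same grasp; the last joint's range is limited). The gripper opens to 85 mm and grips with 20 to 120 N. Pads are 22 mm wide; open, the fingers measure 114 mm over their backs; the gripper's body (76 mm by 85 mm) begins 54 mm behind the grasp point. The pads swing forward as they close: fully open they stand 13 mm farther back than shut.
Start: joints at [-1.295, 0.217, 1.613, -0, 1.311, -0.112], TCP at [0.236, -0.579, 0.231] pointing down, gripper open.
Joint ranges: [-2.75, 2.75], [-0.78, 2.1], [0.31, 2.55], [-1.13, 4.27], [0.13, 2.63], [-2.58, 2.58]. Speed limits (rad/s): [2.79, 2.79, 3.14, 3.14, 3.14, 3.14].

## Interface

Orientations are given as a unit quaternion [x, y, z, w].
In Python, from rig import robot, eyes, ticket gives the robot as it stands. The module is installed in compiled form; this text tells all that it offers.
- The arm moves only by the tool drive_tool, never from a script. Its argument "steps" is a list of rows, each an object with "slide": the shift along the tool's x, y, z in m, a list of three; "turn": the turn, a rotation vector about the tool's x, y, z in rad, a list of three; "claw": the opening, from 0 (shut) to 1 (fully open). In form: [{"slide": [x, y, z], "turn": [ax, ay, az], "claw": claw}, ...]. A call has 1 to 20 rows; each row is the pose to reach, as a shift and turn from the pose measured when the call began, along the tool's axes at that moment; what a row does not reach only later rows make up. A row lasts 1/8 s, in which the tool goes at most 62.5 mm and 10.7 degrees, less where a joint would pass 70% of its speed; a pose out of reach is approached as far as the arm can. A call with a gripper value outside its range is refused whole. The fingers move at their own pace and stop on an object; the grip force is fixed at half the most. Time passes only in rows, so rows that repeat a pose let the fingers close. It gives the time, the measured TCP pose, the force and the opening at its end, in the units of the state.
- robot.sense(): the state, without advancing time (a new reading comes with each control period).
- eyes.get_image(name): name is "scene" or "top" or "wrist"; returns the picture (384x512x3 uint8, red, green, blue); there is no depth.
- eyes.get_calibration(name): a dict with "fx", "fy", "cx", "cy" (pixels), "R" (3x3) and "t" (3): a world point X has camera coordinates R X + t; the wrist camera has in their place "hand_eye" (4x4, takes a point from camera to tool coordinates, whose origin is the TCP and whose axes are the tool frame's). Camera axes: x right, y down, z forward; pixel columns grow to the right and rows downward; lengths in m; the calibration is good to about 2 mm. A picture is of the moment at which its call begins: read the wrist's pose just before it. get_calibration takes no time and is no camera call.
- ticket.job_done(): hands the job in, once; it reports no verdict.
The state is a dict: "time_s": time; "joint_pos": joint angles; "qvel": joint speeds; "joint_efforts": joint torques, N m; "eef_pos": TCP position; "tool_rot": TCP orientation; "contact_force": force on the tool from outside, world axes, zero at the start; "wrist_torque": the same for the moment, N m; "gripper_width": opening from 0.0 (shut) to 1.0 (fully open).
Only numpy, scipy, OpenCV 4.12 (cv2) and the standard library are available. Lean on these libraries where they do the work, as an engineer would, in place of code of your own. Each camera call takes 0.05 s, during which the arm holds its last target. There are 200 camera calls.

## Working session

There is one attempt and no reset: what is moved stays moved. The work goes in short steps, Python scripts to look and compute and a tool call to move; the robot and the scene stay as the last step left them, time stands still between calls to the robot, and variables do not carry over. Pictures are saved under pics/ and viewed, about 8 in all and at most 12, crops included, and the job is handed in when it is done.

Besides the shell and the picture viewer there is one more tool, called after ">>>" by a JSON object that holds its "name" and its "arguments". drive_tool: Moves the arm, as the interface text tells. Its arguments: {"type":"object","properties":{"steps":{"type":"array","items":{"type":"object","properties":{"slide":{"type":"array","items":{"type":"number"}},"turn":{"type":"array","items":{"type":"number"}},"claw":{"type":"number"}}}}},"required":["steps"]}

```bash
mkdir -p pics; cat > h.py <<'E'
import numpy as np, cv2
from rig import robot, eyes, ticket
from scipy.spatial.transform import Rotation as Ro
def snap(cam,fn,crop=None,s=1):
    im=eyes.get_image(cam)[:,:,::-1]
    if crop: im=im[crop[1]:crop[3],crop[0]:crop[2]]
    if s!=1: im=cv2.resize(im,None,fx=s,fy=s,interpolation=cv2.INTER_CUBIC)
    cv2.imwrite('pics/'+fn,im)
def px2w(cam,u,v,z,st=None):
    c=eyes.get_calibration(cam)
    d=np.array([(u-c['cx'])/c['fx'],(v-c['cy'])/c['fy'],1])
    if cam=='wrist':
        st=st or robot.sense(); T=np.array(c['hand_eye']); R=Ro.from_quat(st['tool_rot']).as_matrix()
        o=R@T[:3,3]+st['eef_pos']; d=R@T[:3,:3]@d
    else:
        R=np.array(c['R']); o=-R.T@np.array(c['t']); d=R.T@d
    return o+d*(z-o[2])/d[2]
def w2px(cam,X):
    c=eyes.get_calibration(cam); p=np.array(c['R'])@X+np.array(c['t'])
    return c['fx']*p[0]/p[2]+c['cx'],c['fy']*p[1]/p[2]+c['cy']
def w2t(dx,st=None):
    st=st or robot.sense(); return Ro.from_quat(st['tool_rot']).inv().apply(dx)
E
python3 - <<'E'
from h import *
s=robot.sense(); print(s); print(Ro.from_quat(s['tool_rot']).as_matrix().round(3))
a=eyes.get_image('top')[:,:,::-1]; b=eyes.get_image('scene')[:,:,::-1]
cv2.imwrite('pics/top0.png',a);cv2.imwrite('pics/scene0.png',b)
cv2.imwrite('pics/a.png',cv2.resize(a,(800,600),interpolation=cv2.INTER_CUBIC))
for n in('top','scene'):print(eyes.get_calibration(n))
E
```

```text
{'time_s': 0.0, 'joint_pos': array([-1.29519906e+00,  2.17800563e-01,  1.61494722e+00,  3.03209584e-05,
        1.31129577e+00, -1.12221362e-01]), 'qvel': array([-0.00044848,  0.00159795, -0.00034698,  0.00088696,  0.00177342,
       -0.00026267]), 'joint_efforts': array([-6.68421799e-04, -3.96844268e+01, -3.03853941e+01, -2.87622852e-04,
        9.69900313e-03, -1.49823603e-05]), 'eef_pos': array([ 0.23614711, -0.57778069,  0.22993266]), 'tool_rot': array([-0.58640685,  0.39493698, -0.39362903,  0.58754401]), 'contact_force': array([-0.67085001, -0.42056527, -0.67720861]), 'wrist_torque': array([-0.00983505, -0.02955131, -0.02019825]), 'gripper_width': 1.0017625896676265}
[[ 0.378 -0.001  0.926]
 [-0.926  0.002  0.378]
 [-0.002 -1.     0.   ]]
{'fx': 367.97331591155137, 'fy': 367.97331591155137, 'cx': 259.7155152945152, 'cy': 187.64111845690002, 'R': array([[ 0.01362713, -0.99990538, -0.00187926],
       [-0.9812541 , -0.01301157, -0.19227866],
       [ 0.19223602,  0.00446424, -0.98133857]]), 't': array([-0.03561059,  0.49371052,  1.05132418])}
{'fx': 359.1879283309294, 'fy': 359.1879283309294, 'cx': 254.94209289251577, 'cy': 192.60942097074783, 'R': array([[ 0.56773763,  0.82290726, -0.02230748],
       [ 0.42857591, -0.31860082, -0.84546804],
       [-0.70284897,  0.47044357, -0.5335599 ]]), 't': array([-0.22147938, -0.16301453,  1.34535173])}
```

View pics/a.png

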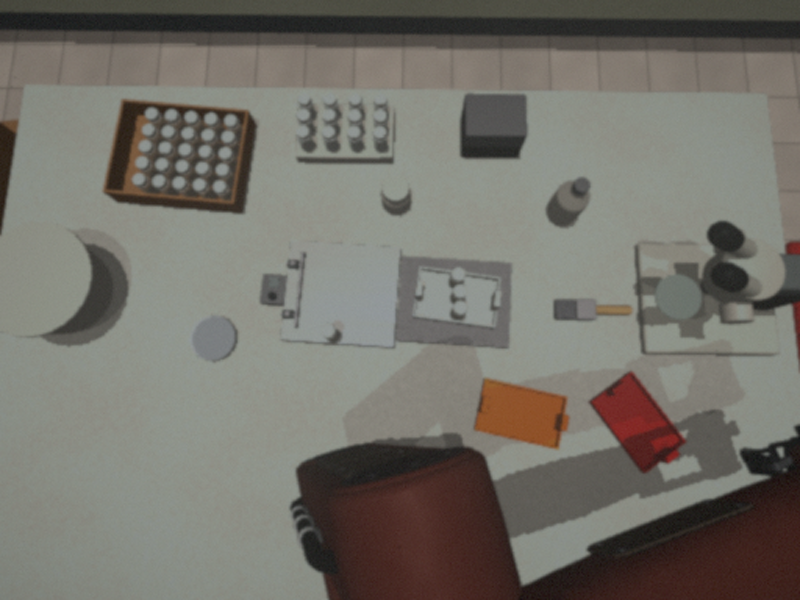

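View pics/scene0.png

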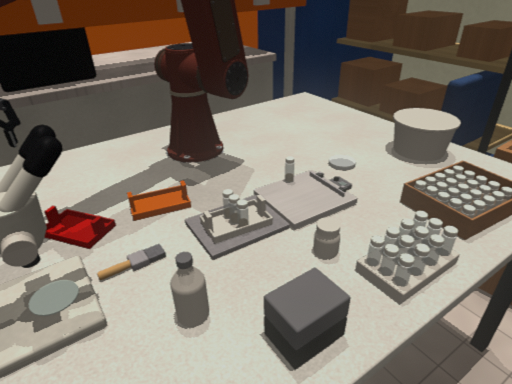

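In the 800x600 top view, three things could be taken for the tray: the white tray with three vials on the grey board at (458,296), the orange one at (520,412) and the red one at (640,420). I choose the white one and check it in a close crop. The plate is at (340,295), the stop near x=297, the spare vial at (335,330) and the control box at (272,290).

```bash
python3 - <<'E'
import cv2
im=cv2.imread('pics/top0.png')[148:230,164:334]
cv2.imwrite('pics/c1.png',cv2.resize(im,None,fx=4.7,fy=4.7,interpolation=cv2.INTER_CUBIC))
E
```

```text
(no output)
```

View pics/c1.png

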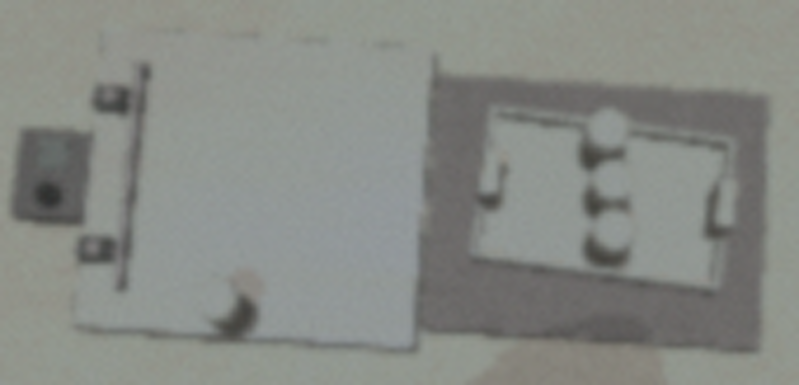

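The crop shows a white tray with three vials, turned a few degrees on the board: rim corners (490,105), (735,138), (718,290), (472,258). Plate corners are near (432,52), (415,350), (78,330). Lug tops are at (491,180) and (724,206). The stop bar runs from (145,65) to (122,290), and the spare vial stands at (232,310).

```bash
python3 - <<'E'
from h import *
P=lambda u,v,z: px2w('top',u/4.7+164,v/4.7+148,z)
tr=[P(*c,.034) for c in[(490,105),(735,138),(718,290),(472,258)]]
print('rim',np.round(tr,4)); 
f=(tr[0]+tr[3])/2; r=(tr[1]+tr[2])/2; d=f-r
print('centre',(f+r)/2,'len',np.linalg.norm(d),'yaw',np.degrees(np.arctan2(d[1],d[0])), 'w',np.linalg.norm(tr[0]-tr[3]))
w=tr[0]-tr[3];print('yaw from w',np.degrees(np.arctan2(w[1],w[0]))+90)
pl=[P(*c,.022) for c in[(432,52),(415,350),(78,330),(100,30)]]; print('plate',np.round(pl,4))
e=pl[0]-pl[1]; print('near edge len',np.linalg.norm(e),'slide dir',np.degrees(np.arctan2(e[1],e[0]))+90,'pc',np.mean(pl,0))
e=pl[2]-pl[1];print('side',np.linalg.norm(e),np.degrees(np.arctan2(e[1],e[0])))
bo=[P(*c,.014) for c in[(768,96),(760,350)]]; print('board',np.round(bo,4));e=bo[0]-bo[1]; print(np.linalg.norm(e),np.degrees(np.arctan2(e[1],e[0]))+90)
a,b=P(145,65,.036),P(122,290,.036);e=a-b;print('stop',a,b,np.linalg.norm(e),np.degrees(np.arctan2(e[1],e[0]))+90)
print('lugs',P(491,182,.069),P(724,208,.069),'spare',P(232,325,.022))
E
```

```text
rim [[ 0.551  -0.0542  0.034 ]
 [ 0.5312 -0.213   0.034 ]
 [ 0.4319 -0.2004  0.034 ]
 [ 0.4504 -0.0437  0.034 ]]
centre [ 0.49113367 -0.12781358  0.034     ] len 0.15886513394685695 yaw 83.06561842875296 w 0.10118246136593607
yaw from w 84.0028808196399
plate [[ 0.5895 -0.0158  0.022 ]
 [ 0.3923 -0.008   0.022 ]
 [ 0.4023  0.2081  0.022 ]
 [ 0.6017  0.2045  0.022 ]]
near edge len 0.19731144943899434 slide dir 87.73854789768009 pc [0.49645354 0.09717524 0.022     ]
side 0.21634073647753607 87.37312359454184
board [[ 0.5645 -0.2386  0.014 ]
 [ 0.3961 -0.2298  0.014 ]]
0.168607309858818 87.00814874491199
stop [0.57439844 0.17085864 0.036     ] [0.42658731 0.17845504 0.036     ] 0.1480062006664238 87.05800559580621
lugs [ 0.4930869  -0.05467098  0.069     ] [ 0.47853447 -0.19958954  0.069     ] spare [0.4067963  0.10953079 0.022     ]
```

>>> {"name": "drive_tool", "arguments": {"steps": [{"slide": [-0.387, -0.02, 0.436], "turn": [0, -1.07, 0], "claw": 1}, {"slide": [-0.387, -0.02, 0.436], "turn": [0, -1.07, 0], "claw": 1}, {"slide": [-0.387, -0.02, 0.436], "turn": [0, -1.07, 0], "claw": 1}, {"slide": [-0.387, -0.02, 0.436], "turn": [0, -1.07, 0], "claw": 1}, {"slide": [-0.387, -0.02, 0.436], "turn": [0, -1.07, 0], "claw": 1}, {"slide": [-0.387, -0.02, 0.436], "turn": [0, -1.07, 0], "claw": 1}, {"slide": [-0.387, -0.02, 0.436], "turn": [0, -1.07, 0], "claw": 1}, {"slide": [-0.387, -0.02, 0.436], "turn": [0, -1.07, 0], "claw": 1}, {"slide": [-0.387, -0.02, 0.436], "turn": [0, -1.07, 0], "claw": 1}, {"slide": [-0.387, -0.02, 0.436], "turn": [0, -1.07, 0], "claw": 1}, {"slide": [-0.387, -0.02, 0.436], "turn": [0, -1.07, 0], "claw": 0.6}, {"slide": [-0.387, -0.02, 0.436], "turn": [0, -1.07, 0], "claw": 0.6}, {"slide": [-0.387, -0.02, 0.436], "turn": [0, -1.07, 0], "claw": 0.6}, {"slide": [-0.387, -0.02, 0.436], "turn": [0, -1.07, 0], "claw": 0.6}]}}

```text
time_s: 1.85
eef_pos: [0.4931, -0.0557, 0.251]
tool_rot: [-0.705, 0.041, -0.04, 0.707]
contact_force: [-0.2, -0.8, 0.5]
gripper_width: 0.598
```

```bash
python3 - <<'E'
from h import *
s=robot.sense(); print(s['time_s'],s['eef_pos'],s['contact_force'],s['gripper_width'],s['joint_pos']); print(Ro.from_quat(s['tool_rot']).as_matrix().round(3))
print(eyes.get_calibration('wrist'))
snap('wrist','w1.png',s=1.5)
E
```

```text
1.85 [ 0.49313894 -0.05574135  0.25100198] [-0.2454533  -0.78259605  0.4576239 ] 0.5983402117468478 [-2.55177411e-01 -7.84044545e-02  1.88881295e+00  1.82615420e-03
  1.33235359e+00 -1.40826411e-01]
[[ 0.993 -0.001  0.115]
 [-0.115  0.002  0.993]
 [-0.001 -1.     0.002]]
{'fx': 338.87954012574244, 'fy': 338.87954012574244, 'cx': 255.77072418336263, 'cy': 194.62279208383512, 'hand_eye': array([[ 9.99999731e-01,  3.50082045e-04, -6.45301076e-04,
        -4.75804984e-04],
       [ 7.15578148e-04, -2.68357169e-01,  9.63319219e-01,
        -1.42552124e-01],
       [ 1.64069592e-04, -9.63319421e-01, -2.68357347e-01,
         6.81069627e-02],
       [ 0.00000000e+00,  0.00000000e+00,  0.00000000e+00,
         1.00000000e+00]])}
```

View pics/w1.png

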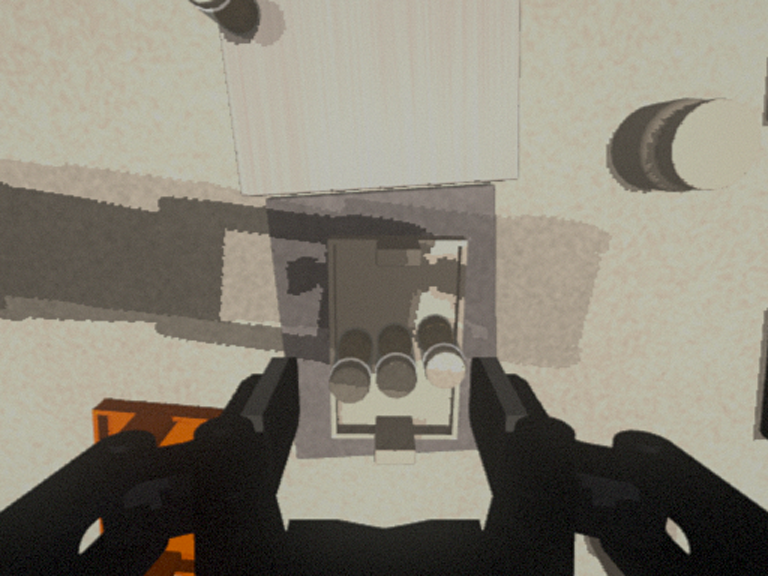

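The wrist view shows the tray rim corners at (329,240), (467,237), (458,438) and (332,438). The front lug is around (398,250), the rear lug around (395,440), and the plate's near edge runs from (243,194) to (518,180).

```bash
python3 - <<'E'
from h import *
P=lambda u,v,z: px2w('wrist',u/1.5,v/1.5,z)
tr=[P(*c,.034) for c in[(329,240),(467,237),(458,438),(332,438)]]
print('rim',np.round(tr,4)); f=(tr[0]+tr[1])/2; r=(tr[2]+tr[3])/2; d=f-r; w=tr[1]-tr[0]
print('c',(f+r)/2,np.linalg.norm(d),np.degrees(np.arctan2(d[1],d[0])),'w',np.linalg.norm(w),np.degrees(np.arctan2(w[1],w[0]))+90)
pl=[P(243,194,.022),P(518,180,.022)];e=pl[1]-pl[0];print('edge',pl,np.linalg.norm(e),np.degrees(np.arctan2(e[1],e[0]))+90, sum(pl)/2)
print('frontlug top outer edge',P(376,240,.069),P(421,240,.069),'inner',P(377,265,.069),P(421,265,.069))
print('rear lug top',P(375,448,.069),P(414,448,.069),P(375,462,.069),P(414,462,.069))
E
python3 - <<'E'
import cv2
im=cv2.imread('pics/w1.png')[170:300,280:520]
cv2.imwrite('pics/c2.png',cv2.resize(im,None,fx=3.3,fy=3.3))
E
```

```text
rim [[ 0.4543 -0.0442  0.034 ]
 [ 0.5524 -0.0533  0.034 ]
 [ 0.5338 -0.2137  0.034 ]
 [ 0.434  -0.2023  0.034 ]]
c [ 0.49360093 -0.12839658  0.034     ] 0.1604206114237792 83.03250930329986 w 0.0984610542739854 84.71327227343176
edge [array([ 0.39595381, -0.00592908,  0.022     ]), array([ 0.5931974 , -0.01865426,  0.022     ])] 0.19765365394255913 86.30867571508774 [ 0.49457561 -0.01229167  0.022     ]
frontlug top outer edge [ 0.48891881 -0.0422406   0.069     ] [ 0.51773345 -0.04554516  0.069     ] inner [ 0.48762031 -0.05867762  0.069     ] [ 0.5161723  -0.06194976  0.069     ]
rear lug top [ 0.47023383 -0.19310156  0.069     ] [ 0.49829623 -0.19629901  0.069     ] [ 0.46885771 -0.20461218  0.069     ] [ 0.49715571 -0.20783487  0.069     ]
```

View pics/c2.png

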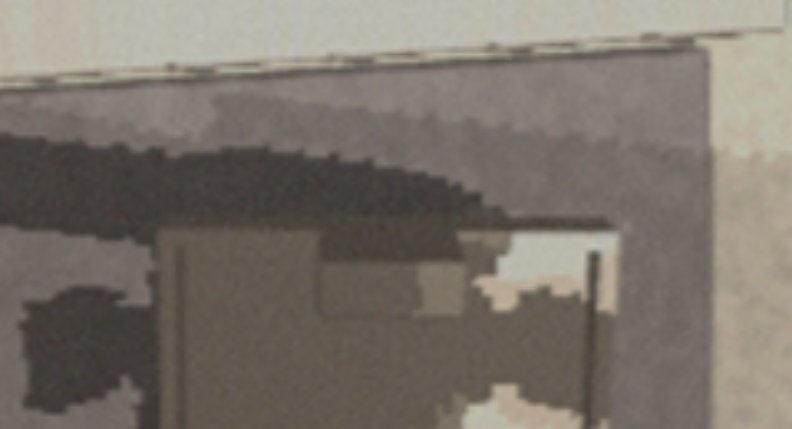

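>>> {"name": "drive_tool", "arguments": {"steps": [{"slide": [0.009, 0.05, 0.001], "turn": [0, 0, 0], "claw": 0.6}, {"slide": [0.009, 0.1, 0.001], "turn": [0, 0, 0], "claw": 0.6}, {"slide": [0.009, 0.14, 0.001], "turn": [0, 0, 0], "claw": 0.6}, {"slide": [0.009, 0.17, 0.001], "turn": [0, 0, 0], "claw": 0.6}, {"slide": [0.009, 0.19, 0.001], "turn": [0, 0, 0], "claw": 0.6}, {"slide": [0.009, 0.2, 0.001], "turn": [0, 0, 0], "claw": 0.6}, {"slide": [0.009, 0.21, 0.001], "turn": [0, 0, 0], "claw": 0.6}, {"slide": [0.009, 0.21, 0.001], "turn": [0, 0, 0], "claw": 0.6}, {"slide": [0.009, 0.21, 0.001], "turn": [0, 0, 0], "claw": 0.45}, {"slide": [0.009, 0.21, 0.001], "turn": [0, 0, 0], "claw": 0.4}]}}

```text
time_s: 3.15
eef_pos: [0.5029, -0.0554, 0.0419]
tool_rot: [-0.705, 0.04, -0.041, 0.707]
contact_force: [0.6, 0.9, -0.1]
gripper_width: 0.403
```

```bash
python3 - <<'E'
from h import *
s=robot.sense(); print(s['time_s'],s['eef_pos'],s['contact_force'],s['gripper_width'])
snap('wrist','w2.png',s=1.5)
E
```

```text
3.15 [ 0.50288403 -0.05535176  0.04185957] [ 0.6275832   0.91857498 -0.12001043] 0.40311113324118536
```

View pics/w2.png

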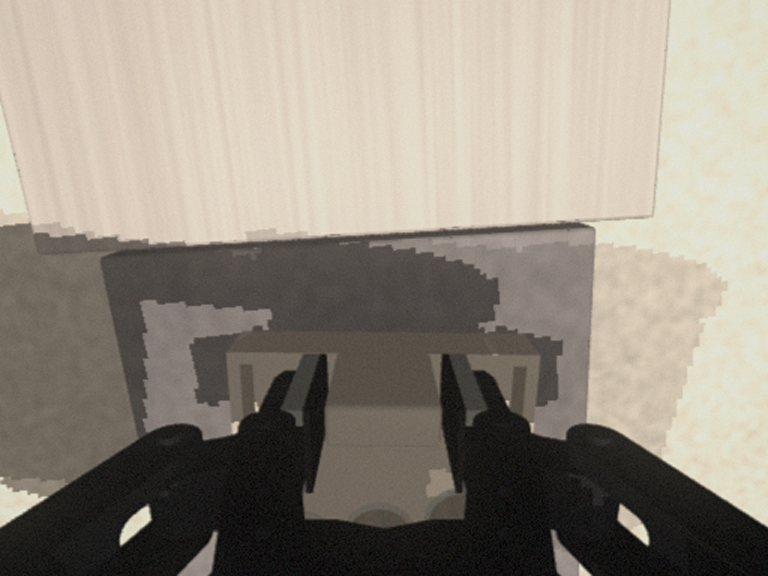

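The lug sits between the fingers and the tray front lies square to the tool. The plate's near edge runs from (37,252) to (653,215). I close the gripper and then compute the edge.

>>> {"name": "drive_tool", "arguments": {"steps": [{"slide": [0, 0, 0], "turn": [0, 0, 0], "claw": 0.3}, {"slide": [0, 0, 0], "turn": [0, 0, 0], "claw": 0.25}, {"slide": [0, 0, 0], "turn": [0, 0, 0], "claw": 0.2}, {"slide": [0, 0, 0], "turn": [0, 0, 0], "claw": 0.2}, {"slide": [0, 0, 0], "turn": [0, 0, 0], "claw": 0.2}]}}

```text
time_s: 3.82
eef_pos: [0.5027, -0.0553, 0.042]
tool_rot: [-0.705, 0.04, -0.041, 0.707]
contact_force: [-2.2, -0.0, 4.8]
gripper_width: 0.34
```

```bash
python3 - <<'E'
from h import *
s=robot.sense(); print(s['time_s'],s['eef_pos'],s['contact_force'],s['gripper_width'],s['wrist_torque'])
P=lambda u,v,z: px2w('wrist',u/1.5,v/1.5,z)
a,b=P(37,248,.022),P(653,215,.022);e=b-a
R=Ro.from_quat(s['tool_rot']).as_matrix()
print(a,b,np.linalg.norm(e),np.degrees(np.arctan2(e[1],e[0]))+90,'tool',np.degrees(np.arctan2(R[1,2],R[0,2])))
print('front bottom',P(265,331,.014),P(505,331,.014),'top',P(228,352,.034),P(540,352,.034))
E
```

```text
3.825 [ 0.50270798 -0.05525437  0.04198191] [-2.21101344e+00 -1.60120674e-03  4.82946179e+00] 0.34011285320594364 [ 0.1423917   0.42660931 -0.00957287]
[ 0.39472072 -0.00497912  0.022     ] [ 0.59289852 -0.01699805  0.022     ] 0.19854192538922175 86.52942091686492 tool 83.43914930757403
front bottom [ 0.46088179 -0.04420001  0.014     ] [ 0.5457426  -0.05393166  0.014     ] top [ 0.45369785 -0.04323198  0.034     ] [ 0.55223927 -0.05453036  0.034     ]
```

>>> {"name": "drive_tool", "arguments": {"steps": [{"slide": [0, -0.002, 0], "turn": [0.013, 0, 0], "claw": 0.2}, {"slide": [0, -0.004, -0.001], "turn": [0.026, 0, 0], "claw": 0.2}, {"slide": [0, -0.006, -0.001], "turn": [0.039, 0, 0], "claw": 0.2}, {"slide": [0, -0.008, -0.002], "turn": [0.052, 0, 0], "claw": 0.2}, {"slide": [0, -0.0105, -0.002], "turn": [0.068, 0, 0], "claw": 0.2}, {"slide": [0, -0.0125, -0.003], "turn": [0.081, 0, 0], "claw": 0.2}, {"slide": [0, -0.0125, -0.003], "turn": [0.081, 0, 0], "claw": 0.2}]}}

```text
time_s: 4.7
eef_pos: [0.5024, -0.0585, 0.0546]
tool_rot: [-0.676, 0.039, -0.043, 0.735]
contact_force: [1.0, 0.3, -2.1]
gripper_width: 0.34
```

```bash
python3 - <<'E'
from h import *
s=robot.sense(); print(s['time_s'],s['eef_pos'],s['contact_force'],s['gripper_width'],s['wrist_torque']);print(Ro.from_quat(s['tool_rot']).as_matrix().round(4))
snap('scene','s2.png',(170,120,380,260),3.8)
E
```

```text
4.7 [ 0.50238137 -0.05846206  0.05458646] [ 0.96891024  0.29839086 -2.09197635] 0.3398657543247569 [ 0.09390021 -0.05869965  0.01909691]
[[ 9.934e-01  1.000e-02  1.147e-01]
 [-1.151e-01  8.270e-02  9.899e-01]
 [ 4.000e-04 -9.965e-01  8.330e-02]]
```

View pics/s2.png

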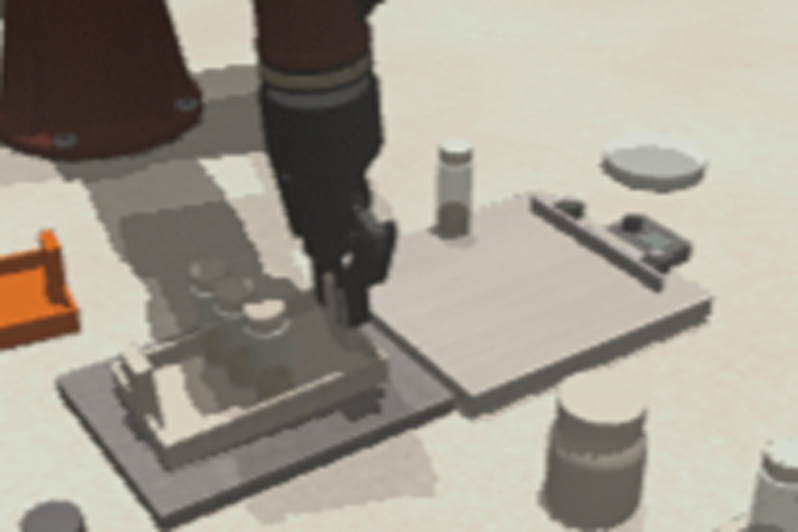

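The lift works: the tray is pivoting on its rear edge and the vials are standing. Next I drag forward, squaring the yaw and raising the front a little more.

>>> {"name": "drive_tool", "arguments": {"steps": [{"slide": [-0.0006, -0.0003, 0.005], "turn": [0.005, -0.008, 0], "claw": 0.2}, {"slide": [-0.0012, -0.0007, 0.0097], "turn": [0.01, -0.016, 0.001], "claw": 0.2}, {"slide": [-0.0017, -0.001, 0.0145], "turn": [0.015, -0.024, 0.002], "claw": 0.2}, {"slide": [-0.0023, -0.0013, 0.0193], "turn": [0.02, -0.032, 0.003], "claw": 0.2}, {"slide": [-0.0029, -0.0017, 0.0242], "turn": [0.025, -0.04, 0.004], "claw": 0.2}, {"slide": [-0.0035, -0.002, 0.0291], "turn": [0.029, -0.048, 0.004], "claw": 0.2}, {"slide": [-0.004, -0.0016, 0.034], "turn": [0.029, -0.055, 0.005], "claw": 0.2}, {"slide": [-0.0046, -0.0012, 0.039], "turn": [0.029, -0.061, 0.005], "claw": 0.2}, {"slide": [-0.0052, -0.0008, 0.044], "turn": [0.029, -0.061, 0.005], "claw": 0.2}, {"slide": [-0.0058, -0.0003, 0.049], "turn": [0.029, -0.061, 0.005], "claw": 0.2}, {"slide": [-0.0063, 0.0001, 0.0539], "turn": [0.029, -0.061, 0.005], "claw": 0.2}, {"slide": [-0.0069, 0.0005, 0.0588], "turn": [0.029, -0.061, 0.005], "claw": 0.2}, {"slide": [-0.0075, 0.0009, 0.0638], "turn": [0.029, -0.061, 0.005], "claw": 0.2}, {"slide": [-0.0081, 0.0013, 0.0687], "turn": [0.029, -0.061, 0.005], "claw": 0.2}, {"slide": [-0.0086, 0.0017, 0.0737], "turn": [0.029, -0.061, 0.005], "claw": 0.2}, {"slide": [-0.0092, 0.0022, 0.0786], "turn": [0.029, -0.061, 0.005], "claw": 0.2}, {"slide": [-0.0098, 0.0026, 0.0836], "turn": [0.029, -0.061, 0.005], "claw": 0.2}, {"slide": [-0.0098, 0.0026, 0.0836], "turn": [0.029, -0.061, 0.005], "claw": 0.2}]}}

```text
time_s: 7.0
eef_pos: [0.5022, 0.0265, 0.0589]
tool_rot: [-0.666, 0.017, -0.02, 0.746]
contact_force: [0.1, 2.5, -1.5]
gripper_width: 0.341
```

```bash
python3 - <<'E'
from h import *
s=robot.sense(); print(s['time_s'],s['eef_pos'],s['contact_force'],s['gripper_width'],s['wrist_torque']);R=Ro.from_quat(s['tool_rot']).as_matrix();print(R.round(4),np.degrees(np.arctan2(R[1,2],R[0,2])))
E
```

```text
7.0 [0.50215795 0.02650343 0.0589183 ] [ 0.11743971  2.510202   -1.52857131] 0.3413320305307689 [ 0.15236503  0.10078814 -0.01245881]
[[ 0.9986  0.0072  0.0532]
 [-0.0537  0.1126  0.9922]
 [ 0.0011 -0.9936  0.1129]] 86.9284052546956
```

>>> {"name": "drive_tool", "arguments": {"steps": [{"slide": [-0.0003, 0.0006, 0.005], "turn": [0, 0, 0], "claw": 0.2}, {"slide": [-0.0006, 0.0011, 0.01], "turn": [0, 0, 0], "claw": 0.2}, {"slide": [-0.0008, 0.0017, 0.015], "turn": [0, 0, 0], "claw": 0.2}, {"slide": [-0.0011, 0.0023, 0.02], "turn": [0, 0, 0], "claw": 0.2}, {"slide": [-0.0014, 0.0028, 0.025], "turn": [0, 0, 0], "claw": 0.2}, {"slide": [-0.0017, 0.0034, 0.03], "turn": [0, 0, 0], "claw": 0.2}, {"slide": [-0.0019, 0.0039, 0.0347], "turn": [0, 0, 0], "claw": 0.2}, {"slide": [-0.0019, 0.0047, 0.0347], "turn": [-0.005, 0, 0], "claw": 0.2}, {"slide": [-0.0019, 0.0055, 0.0348], "turn": [-0.01, 0, 0], "claw": 0.2}, {"slide": [-0.0019, 0.0065, 0.0351], "turn": [-0.023, 0, 0], "claw": 0.2}, {"slide": [-0.0019, 0.0074, 0.0355], "turn": [-0.036, 0, 0], "claw": 0.2}, {"slide": [-0.002, 0.0084, 0.0358], "turn": [-0.049, 0, 0], "claw": 0.2}, {"slide": [-0.002, 0.0093, 0.0362], "turn": [-0.062, 0, 0], "claw": 0.2}, {"slide": [-0.002, 0.0103, 0.0365], "turn": [-0.074, 0, 0], "claw": 0.2}, {"slide": [-0.002, 0.0113, 0.0368], "turn": [-0.087, 0, 0], "claw": 0.2}, {"slide": [-0.002, 0.0113, 0.0368], "turn": [-0.087, 0, 0], "claw": 0.2}]}}

```text
time_s: 9.0
eef_pos: [0.5024, 0.0645, 0.0519]
tool_rot: [-0.698, 0.018, -0.02, 0.716]
contact_force: [1.0, 2.0, 0.1]
gripper_width: 0.336
```

```bash
python3 - <<'E'
from h import *
s=robot.sense(); print(s['time_s'],s['eef_pos'],s['contact_force'],s['gripper_width'],s['wrist_torque']);R=Ro.from_quat(s['tool_rot']).as_matrix();print(R.round(4),np.degrees(np.arctan2(R[1,2],R[0,2])))
snap('scene','s3.png',(190,120,380,250),4.2)
E
```

```text
9.0 [0.50243131 0.06451847 0.05187383] [1.02481256 1.98708958 0.0677056 ] 0.33551437260013955 [0.33651089 0.03854583 0.01228052]
[[ 0.9986  0.003   0.0529]
 [-0.053   0.0255  0.9983]
 [ 0.0017 -0.9997  0.0257]] 86.96432481576933
```

View pics/s3.png

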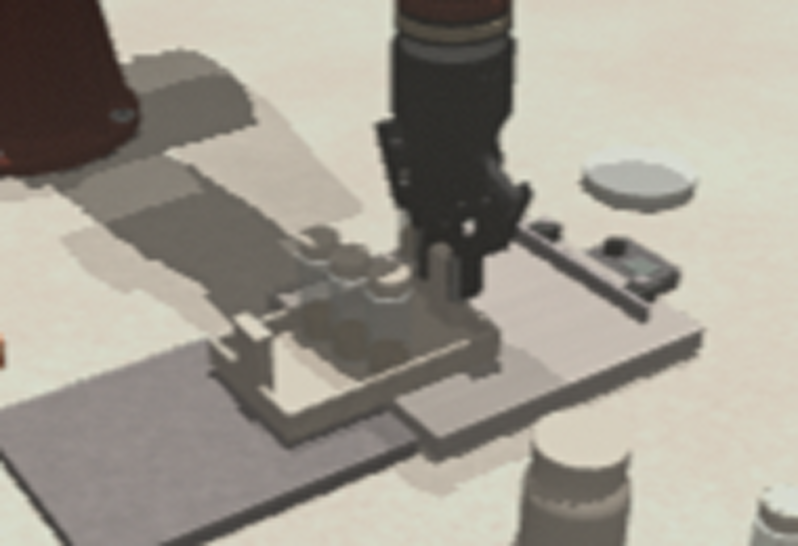

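>>> {"name": "drive_tool", "arguments": {"steps": [{"slide": [0, 0.0007, 0.0003], "turn": [-0.009, 0, 0], "claw": 0.2}, {"slide": [0, 0.0013, 0.0006], "turn": [-0.017, 0, 0], "claw": 0.2}, {"slide": [-0.0001, 0.0019, 0.001], "turn": [-0.025, 0, 0], "claw": 0.2}, {"slide": [-0.0003, 0.002, 0.006], "turn": [-0.025, 0, 0], "claw": 0.2}, {"slide": [-0.0006, 0.0022, 0.011], "turn": [-0.025, 0, 0], "claw": 0.2}, {"slide": [-0.0009, 0.0023, 0.016], "turn": [-0.025, 0, 0], "claw": 0.2}, {"slide": [-0.0012, 0.0024, 0.021], "turn": [-0.025, 0, 0], "claw": 0.2}, {"slide": [-0.0014, 0.0026, 0.026], "turn": [-0.025, 0, 0], "claw": 0.2}, {"slide": [-0.0017, 0.0027, 0.031], "turn": [-0.025, 0, 0], "claw": 0.2}]}}

```text
time_s: 10.18
eef_pos: [0.5024, 0.0959, 0.05]
tool_rot: [-0.707, 0.018, -0.019, 0.707]
contact_force: [0.5, -3.6, 1.2]
gripper_width: 0.335
```

```bash
python3 - <<'E'
from h import *
s=robot.sense(); print(s['time_s'],s['eef_pos'],s['contact_force'],s['gripper_width'],s['wrist_torque']);R=Ro.from_quat(s['tool_rot']).as_matrix();print(R.round(4),np.degrees(np.arctan2(R[1,2],R[0,2])))
E
```

```text
10.175 [0.50238281 0.09592452 0.05003107] [ 0.48246714 -3.62159795  1.16082669] 0.3352066994161102 [-0.38833656  0.21251854  0.16253658]
[[ 9.986e-01  1.700e-03  5.310e-02]
 [-5.310e-02  8.000e-04  9.986e-01]
 [ 1.600e-03 -1.000e+00  8.000e-04]] 86.95431093251312
```

>>> {"name": "drive_tool", "arguments": {"steps": [{"slide": [-0.0003, 0, 0.005], "turn": [0, 0, 0], "claw": 0.2}, {"slide": [-0.0005, 0, 0.01], "turn": [0, 0, 0], "claw": 0.2}, {"slide": [-0.0008, 0, 0.015], "turn": [0, 0, 0], "claw": 0.2}, {"slide": [-0.001, 0, 0.02], "turn": [0, 0, 0], "claw": 0.2}, {"slide": [-0.0013, 0, 0.025], "turn": [0, 0, 0], "claw": 0.2}, {"slide": [-0.0016, 0, 0.03], "turn": [0, 0, 0], "claw": 0.2}, {"slide": [-0.0018, 0, 0.034], "turn": [0, 0, 0], "claw": 0.2}, {"slide": [-0.0018, 0, 0.034], "turn": [0, 0, 0], "claw": 0.3}, {"slide": [-0.0018, 0, 0.034], "turn": [0, 0, 0], "claw": 0.4}, {"slide": [-0.0018, 0, 0.034], "turn": [0, 0, 0], "claw": 0.5}, {"slide": [-0.0018, 0, 0.034], "turn": [0, 0, 0], "claw": 0.55}, {"slide": [-0.0018, 0, 0.034], "turn": [0, 0, 0], "claw": 0.55}, {"slide": [-0.0018, 0, 0.034], "turn": [0, 0, 0], "claw": 0.55}, {"slide": [-0.0018, -0.02, 0.034], "turn": [0, 0, 0], "claw": 0.55}, {"slide": [-0.0018, -0.04, 0.034], "turn": [0, 0, 0], "claw": 0.55}, {"slide": [-0.0018, -0.08, 0.034], "turn": [0, 0, 0], "claw": 0.55}, {"slide": [-0.0018, -0.12, 0.034], "turn": [0, 0, 0], "claw": 0.55}, {"slide": [-0.0018, -0.12, 0.034], "turn": [0, 0, 0], "claw": 0.55}]}}

```text
time_s: 12.42
eef_pos: [0.5055, 0.1303, 0.1745]
tool_rot: [-0.706, 0.015, -0.023, 0.708]
contact_force: [0.4, 0.8, 0.3]
gripper_width: 0.548
```

```bash
python3 - <<'E'
from h import *
s=robot.sense(); print(s['time_s'],s['eef_pos'],s['contact_force'],s['gripper_width'],s['wrist_torque'])
snap('top','t3.png',(164,148,334,230),4.7)
E
```

```text
12.425 [0.50547144 0.13030917 0.17447421] [0.43885181 0.77002424 0.25629004] 0.5484464422535432 [-0.01940473  0.00134253 -0.01359451]
```

```bash
python3 - <<'E'
from h import *
snap('wrist','w3.png',s=1.5)
E
```

```text
(no output)
```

View pics/w3.png

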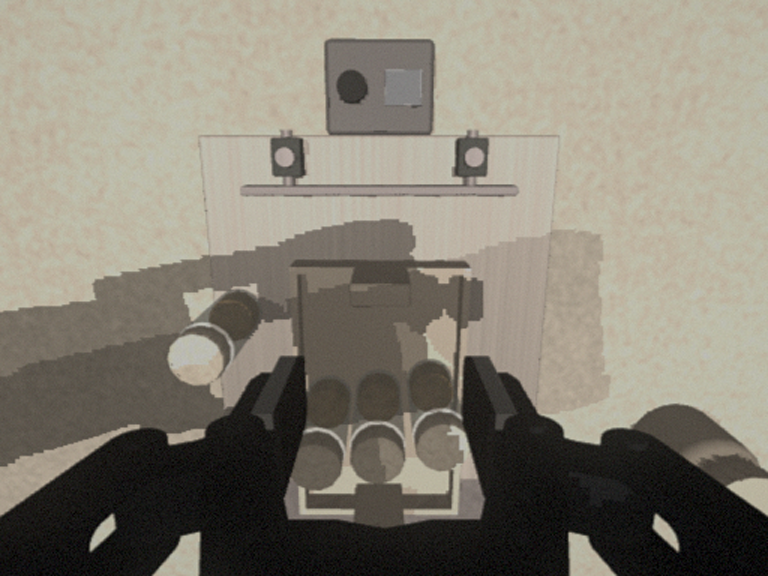

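The wrist view shows the tray square to the bar with its vials standing. The bar's near face is at v≈195 (u 241–519), the front rim at v≈267 (u 291–470) and the plate far corners are (200,136) and (559,136).

```bash
python3 - <<'E'
from h import *
P=lambda u,v,z: px2w('wrist',u/1.5,v/1.5,z)
a,b=P(241,192,.036),P(519,192,.036);print('bar top',a,b,np.linalg.norm(a-b),'foot',P(380,196,.022))
e=b-a;print('bar dir',np.degrees(np.arctan2(e[1],e[0]))+90)
c,d=P(200,136,.022),P(559,136,.022);e=d-c;print('far edge',c,d,np.linalg.norm(e),np.degrees(np.arctan2(e[1],e[0]))+90)
f,g=P(291,267,.042),P(470,267,.042);e=g-f;print('front rim',f,g,np.linalg.norm(e),np.degrees(np.arctan2(e[1],e[0]))+90)
print('front lug top',P(350,283,.077),P(408,283,.077), 'rear lug top mid', P(379,486,.077))
u=(c-d)/np.linalg.norm(c-d); lat=lambda p:np.dot(p-(c+d)/2,-u)
print('lateral bar',lat((a+b)/2),'tray front',lat((f+g)/2))
s=robot.sense(); R=Ro.from_quat(s['tool_rot']).as_matrix();print(R.round(4),s['eef_pos'])
E
```

```text
bar top [0.42803944 0.18067294 0.036     ] [0.57682941 0.17276515 0.036     ] 0.14899996887212974 foot [0.50214754 0.17343522 0.022     ]
bar dir 86.95774420609196
far edge [0.40561455 0.21097383 0.022     ] [0.60178862 0.20057879 0.022     ] 0.1964492879439069 86.96679947567581
front rim [0.45178194 0.13956133 0.042     ] [0.54929359 0.13435669 0.042     ] 0.09765045831092045 86.94476112052693
front lug top [0.48608981 0.13776787 0.077     ] [0.51384165 0.13628522 0.077     ] rear lug top mid [0.49370945 0.02429514 0.077     ]
lateral bar 0.0002721691499973131 tray front 0.0004820527306208581
[[ 9.986e-01  2.300e-03  5.310e-02]
 [-5.310e-02  9.000e-04  9.986e-01]
 [ 2.300e-03 -1.000e+00  1.000e-03]] [0.50223005 0.12989654 0.1702317 ]
```

>>> {"name": "drive_tool", "arguments": {"steps": [{"slide": [-0.0005, 0, -0.04], "turn": [0, 0, 0], "claw": 0.3}, {"slide": [-0.001, 0, -0.08], "turn": [0, 0, 0], "claw": 0}, {"slide": [-0.0014, 0, -0.12], "turn": [0, 0, 0], "claw": 0}, {"slide": [-0.0018, 0, -0.16], "turn": [0, 0, 0], "claw": 0}, {"slide": [-0.0021, 0, -0.185], "turn": [0.05, 0, 0], "claw": 0}, {"slide": [-0.0021, 0, -0.185], "turn": [0.05, 0, 0], "claw": 0}, {"slide": [-0.0021, 0.04, -0.185], "turn": [0.05, 0, 0], "claw": 0}, {"slide": [-0.0021, 0.08, -0.185], "turn": [0.05, 0, 0], "claw": 0}, {"slide": [-0.0021, 0.11, -0.185], "turn": [0.05, 0, 0], "claw": 0}, {"slide": [-0.0021, 0.125, -0.185], "turn": [0.05, 0, 0], "claw": 0}, {"slide": [-0.0021, 0.136, -0.185], "turn": [0.05, 0, 0], "claw": 0}, {"slide": [-0.0021, 0.136, -0.185], "turn": [0.05, 0, 0], "claw": 0}, {"slide": [-0.0021, 0.136, -0.185], "turn": [0.05, 0, 0], "claw": 0}]}}

```text
time_s: 14.15
eef_pos: [0.4917, -0.0548, 0.0351]
tool_rot: [-0.689, 0.017, -0.021, 0.724]
contact_force: [-0.1, 0.7, 0.5]
gripper_width: 0.001
```

```bash
python3 - <<'E'
from h import *
F=[]
s=robot.sense(); print(s['time_s'],s['eef_pos'],s['contact_force'],s['gripper_width']);R=Ro.from_quat(s['tool_rot']).as_matrix();print(R.round(4))
snap('scene','s4.png',(190,110,380,240),4.2)
E
```

```text
14.15 [ 0.49166769 -0.05481431  0.03506665] [-0.12162378  0.69638261  0.46289406] 0.0005998932291229075
[[ 0.9986  0.007   0.0528]
 [-0.053   0.0502  0.9973]
 [ 0.0043 -0.9987  0.0505]]
```

View pics/s4.png

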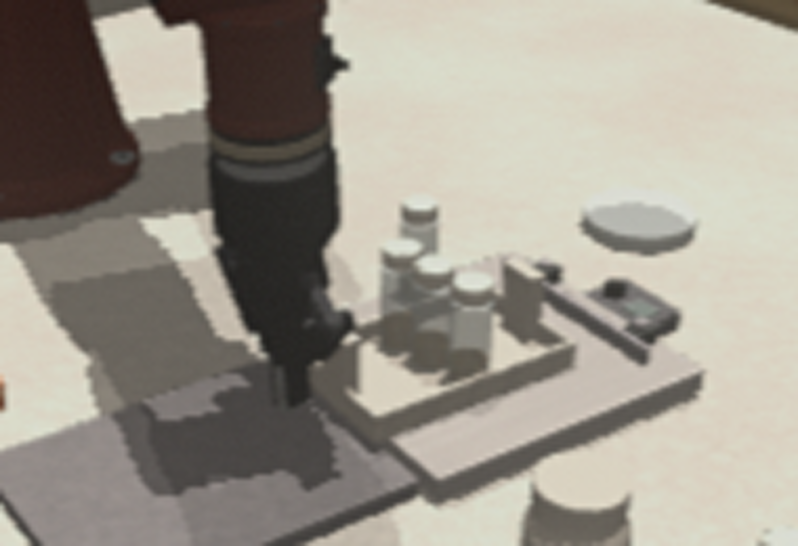

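>>> {"name": "drive_tool", "arguments": {"steps": [{"slide": [-0.0014, 0.0002, 0.004], "turn": [0, 0, 0], "claw": 0}, {"slide": [-0.0014, 0.0004, 0.008], "turn": [0, 0, 0], "claw": 0}, {"slide": [-0.0014, 0.0006, 0.012], "turn": [0, 0, 0], "claw": 0}, {"slide": [-0.0014, 0.0007, 0.014], "turn": [0, 0, 0], "claw": 0}, {"slide": [-0.0014, 0.0008, 0.016], "turn": [0, 0, 0], "claw": 0}, {"slide": [-0.0014, 0.0009, 0.018], "turn": [0, 0, 0], "claw": 0}, {"slide": [-0.0014, 0.001, 0.02], "turn": [0, 0, 0], "claw": 0}, {"slide": [-0.0014, 0.0011, 0.022], "turn": [0, 0, 0], "claw": 0}, {"slide": [-0.0014, 0.0012, 0.024], "turn": [0, 0, 0], "claw": 0}, {"slide": [-0.0014, 0.0013, 0.026], "turn": [0, 0, 0], "claw": 0}, {"slide": [-0.0014, 0.0014, 0.028], "turn": [0, 0, 0], "claw": 0}, {"slide": [-0.0014, 0.0015, 0.03], "turn": [0, 0, 0], "claw": 0}]}}

```text
time_s: 15.7
eef_pos: [0.4919, -0.0248, 0.0352]
tool_rot: [-0.689, 0.017, -0.021, 0.724]
contact_force: [0.5, -2.3, -0.1]
gripper_width: 0.001
```

```bash
python3 - <<'E'
from h import *
s=robot.sense(); print(s['time_s'],s['eef_pos'],s['contact_force']);R=Ro.from_quat(s['tool_rot']).as_matrix();print(R.round(4))
E
```

```text
15.7 [ 0.49193504 -0.02476445  0.03519169] [ 0.46158939 -2.32570948 -0.11974303]
[[ 0.9986  0.0073  0.0528]
 [-0.0531  0.05    0.9973]
 [ 0.0046 -0.9987  0.0503]]
```

>>> {"name": "drive_tool", "arguments": {"steps": [{"slide": [0, 0.0001, 0.002], "turn": [0, 0, 0], "claw": 0}, {"slide": [0, 0.0002, 0.004], "turn": [0, 0, 0], "claw": 0}, {"slide": [0, 0.0003, 0.006], "turn": [0, 0, 0], "claw": 0}, {"slide": [0, 0.0004, 0.008], "turn": [0, 0, 0], "claw": 0}, {"slide": [0, 0.0005, 0.01], "turn": [0, 0, 0], "claw": 0}, {"slide": [0, 0.0006, 0.012], "turn": [0, 0, 0], "claw": 0}]}}

```text
time_s: 16.45
eef_pos: [0.4926, -0.0126, 0.0352]
tool_rot: [-0.689, 0.017, -0.021, 0.724]
contact_force: [0.8, -1.6, -1.4]
gripper_width: 0.003
```

>>> {"name": "drive_tool", "arguments": {"steps": [{"slide": [0, 0.0001, 0.0015], "turn": [0, 0, 0], "claw": 0}, {"slide": [0, 0.0002, 0.003], "turn": [0, 0, 0], "claw": 0}, {"slide": [0, 0.0002, 0.0045], "turn": [0, 0, 0], "claw": 0}]}}

```text
time_s: 16.82
eef_pos: [0.4928, -0.008, 0.0352]
tool_rot: [-0.689, 0.017, -0.021, 0.724]
contact_force: [0.4, -2.3, -0.6]
gripper_width: 0.002
```

>>> {"name": "drive_tool", "arguments": {"steps": [{"slide": [0, 0.0001, 0.001], "turn": [0, 0, 0], "claw": 0}, {"slide": [0, 0.0001, 0.002], "turn": [0, 0, 0], "claw": 0}, {"slide": [0, 0.0002, 0.003], "turn": [0, 0, 0], "claw": 0}]}}

```text
time_s: 17.2
eef_pos: [0.493, -0.005, 0.0352]
tool_rot: [-0.689, 0.017, -0.021, 0.724]
contact_force: [0.5, -2.9, 0.1]
gripper_width: -0.002
```

>>> {"name": "drive_tool", "arguments": {"steps": [{"slide": [0, 0.0, 0.0007], "turn": [0, 0, 0], "claw": 0}, {"slide": [0, 0.0001, 0.0014], "turn": [0, 0, 0], "claw": 0}, {"slide": [0, 0.0001, 0.002], "turn": [0, 0, 0], "claw": 0}]}}

```text
time_s: 17.58
eef_pos: [0.4931, -0.003, 0.0352]
tool_rot: [-0.689, 0.017, -0.021, 0.724]
contact_force: [0.6, -3.0, -0.7]
gripper_width: -0.0
```

>>> {"name": "drive_tool", "arguments": {"steps": [{"slide": [0, 0.0, 0.0005], "turn": [0, 0, 0], "claw": 0}, {"slide": [0, 0.0, 0.001], "turn": [0, 0, 0], "claw": 0}]}}

```text
time_s: 17.82
eef_pos: [0.4931, -0.0019, 0.0352]
tool_rot: [-0.689, 0.017, -0.021, 0.724]
contact_force: [-0.4, -3.1, -1.2]
gripper_width: 0.0
```

>>> {"name": "drive_tool", "arguments": {"steps": [{"slide": [0, 0.0, 0.0005], "turn": [0, 0, 0], "claw": 0}, {"slide": [0, 0.0001, 0.001], "turn": [0, 0, 0], "claw": 0}]}}

```text
time_s: 18.08
eef_pos: [0.4932, -0.0009, 0.0352]
tool_rot: [-0.689, 0.017, -0.021, 0.724]
contact_force: [0.5, -2.5, 0.3]
gripper_width: 0.001
```

>>> {"name": "drive_tool", "arguments": {"steps": [{"slide": [0, 0.0, 0.0005], "turn": [0, 0, 0], "claw": 0}, {"slide": [0, 0.0001, 0.001], "turn": [0, 0, 0], "claw": 0}]}}

```text
time_s: 18.32
eef_pos: [0.4932, 0.0001, 0.0352]
tool_rot: [-0.689, 0.017, -0.021, 0.724]
contact_force: [-0.5, -2.8, -0.2]
gripper_width: 0.004
```

>>> {"name": "drive_tool", "arguments": {"steps": [{"slide": [0, 0.0, 0.0005], "turn": [0, 0, 0], "claw": 0}, {"slide": [0, 0.0001, 0.001], "turn": [0, 0, 0], "claw": 0}]}}

```text
time_s: 18.58
eef_pos: [0.4934, 0.001, 0.0352]
tool_rot: [-0.689, 0.017, -0.021, 0.724]
contact_force: [0.3, -2.1, 0.7]
gripper_width: -0.001
```

>>> {"name": "drive_tool", "arguments": {"steps": [{"slide": [0, 0.0, 0.0005], "turn": [0, 0, 0], "claw": 0}, {"slide": [0, 0.0001, 0.001], "turn": [0, 0, 0], "claw": 0}]}}

```text
time_s: 18.82
eef_pos: [0.4935, 0.0021, 0.0352]
tool_rot: [-0.689, 0.017, -0.021, 0.724]
contact_force: [0.0, -3.2, 1.1]
gripper_width: 0.0
```

```bash
python3 - <<'E'
from h import *
for i in range(4):
    s=robot.sense(); print(s['time_s'],s['eef_pos'].round(4),s['contact_force'].round(2))
    im=eyes.get_image('top')[:,:,::-1]
im=im[152:224,168:258]; cv2.imwrite('pics/t5.png',cv2.resize(im,None,fx=8,fy=8,interpolation=cv2.INTER_CUBIC))
E
```

```text
18.825 [0.4935 0.0021 0.0352] [ 0.   -3.18  1.1 ]
18.875 [0.4935 0.0021 0.0352] [-0.58 -2.    0.36]
18.925 [0.4935 0.0021 0.0352] [-0.37 -0.95  0.86]
18.975 [0.4935 0.0021 0.0352] [ 0.21 -1.16  0.13]
```

View pics/t5.png

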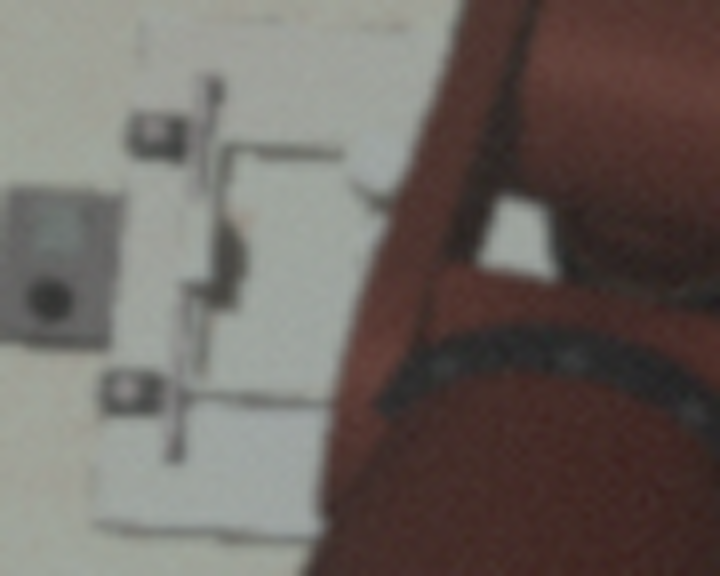

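The tray is now at or very near the bar: the front rim column is about 205 and the bar runs about 175–215 in the 8x crop. I continue in half-millimetre steps.

>>> {"name": "drive_tool", "arguments": {"steps": [{"slide": [0, 0.0, 0.0004], "turn": [0, 0, 0], "claw": 0}, {"slide": [0, 0.0, 0.0008], "turn": [0, 0, 0], "claw": 0}]}}

```text
time_s: 19.27
eef_pos: [0.4935, 0.0029, 0.0352]
tool_rot: [-0.689, 0.017, -0.021, 0.724]
contact_force: [-0.9, -2.0, -0.6]
gripper_width: -0.001
```

>>> {"name": "drive_tool", "arguments": {"steps": [{"slide": [0, 0.0, 0.0003], "turn": [0, 0, 0], "claw": 0}, {"slide": [0, 0.0, 0.0006], "turn": [0, 0, 0], "claw": 0}]}}

```text
time_s: 19.52
eef_pos: [0.4935, 0.0035, 0.0352]
tool_rot: [-0.689, 0.017, -0.021, 0.724]
contact_force: [0.1, -2.8, -0.2]
gripper_width: 0.001
```

>>> {"name": "drive_tool", "arguments": {"steps": [{"slide": [0, 0.0, 0.0003], "turn": [0, 0, 0], "claw": 0}, {"slide": [0, 0.0, 0.0006], "turn": [0, 0, 0], "claw": 0}]}}

```text
time_s: 19.77
eef_pos: [0.4935, 0.0042, 0.0352]
tool_rot: [-0.689, 0.017, -0.021, 0.724]
contact_force: [-1.2, -1.5, 0.1]
gripper_width: 0.002
```

>>> {"name": "drive_tool", "arguments": {"steps": [{"slide": [0, 0.0, 0.0003], "turn": [0, 0, 0], "claw": 0}, {"slide": [0, 0.0, 0.0006], "turn": [0, 0, 0], "claw": 0}]}}

```text
time_s: 20.02
eef_pos: [0.4936, 0.0048, 0.0352]
tool_rot: [-0.689, 0.017, -0.021, 0.724]
contact_force: [0.3, -2.3, -1.3]
gripper_width: 0.002
```

>>> {"name": "drive_tool", "arguments": {"steps": [{"slide": [0, 0.0, 0.0003], "turn": [0, 0, 0], "claw": 0}, {"slide": [0, 0.0, 0.0006], "turn": [0, 0, 0], "claw": 0}]}}

```text
time_s: 20.27
eef_pos: [0.4936, 0.0053, 0.0352]
tool_rot: [-0.689, 0.017, -0.021, 0.724]
contact_force: [0.6, -3.2, -0.9]
gripper_width: -0.002
```

>>> {"name": "drive_tool", "arguments": {"steps": [{"slide": [0, 0.0, 0.0005], "turn": [0, 0, 0], "claw": 0}]}}

```text
time_s: 20.4
eef_pos: [0.4936, 0.0058, 0.0352]
tool_rot: [-0.689, 0.017, -0.021, 0.724]
contact_force: [0.6, -3.7, -0.1]
gripper_width: -0.004
```

>>> {"name": "drive_tool", "arguments": {"steps": [{"slide": [0, 0.0, 0.0005], "turn": [0, 0, 0], "claw": 0}]}}

```text
time_s: 20.52
eef_pos: [0.4936, 0.0063, 0.0352]
tool_rot: [-0.689, 0.017, -0.021, 0.724]
contact_force: [0.5, -3.3, -0.8]
gripper_width: -0.001
```

>>> {"name": "drive_tool", "arguments": {"steps": [{"slide": [0, 0.0, 0.0005], "turn": [0, 0, 0], "claw": 0}]}}

```text
time_s: 20.65
eef_pos: [0.4936, 0.0068, 0.0352]
tool_rot: [-0.689, 0.017, -0.021, 0.724]
contact_force: [0.3, -3.6, -0.5]
gripper_width: -0.004
```

>>> {"name": "drive_tool", "arguments": {"steps": [{"slide": [0, 0.0, 0.0005], "turn": [0, 0, 0], "claw": 0}]}}

```text
time_s: 20.78
eef_pos: [0.4937, 0.0074, 0.0352]
tool_rot: [-0.689, 0.017, -0.021, 0.724]
contact_force: [-0.2, -2.5, 0.1]
gripper_width: -0.001
```

>>> {"name": "drive_tool", "arguments": {"steps": [{"slide": [0, 0.0, 0.0004], "turn": [0, 0, 0], "claw": 0}]}}

```text
time_s: 20.9
eef_pos: [0.4937, 0.0078, 0.0352]
tool_rot: [-0.689, 0.017, -0.021, 0.724]
contact_force: [-0.0, -2.8, -1.3]
gripper_width: 0.001
```

>>> {"name": "drive_tool", "arguments": {"steps": [{"slide": [0, 0.0, 0.0004], "turn": [0, 0, 0], "claw": 0}]}}

```text
time_s: 21.02
eef_pos: [0.4937, 0.0082, 0.0352]
tool_rot: [-0.689, 0.017, -0.021, 0.724]
contact_force: [0.2, -2.8, -1.9]
gripper_width: -0.001
```

>>> {"name": "drive_tool", "arguments": {"steps": [{"slide": [0, 0.0, 0.0004], "turn": [0, 0, 0], "claw": 0}]}}

```text
time_s: 21.15
eef_pos: [0.4938, 0.0085, 0.0352]
tool_rot: [-0.689, 0.016, -0.021, 0.724]
contact_force: [0.2, -3.9, -0.9]
gripper_width: -0.003
```

>>> {"name": "drive_tool", "arguments": {"steps": [{"slide": [0, 0.0, 0.0004], "turn": [0, 0, 0], "claw": 0}]}}

```text
time_s: 21.28
eef_pos: [0.4939, 0.0086, 0.0352]
tool_rot: [-0.689, 0.016, -0.021, 0.724]
contact_force: [0.6, -4.5, -2.3]
gripper_width: 0.0
```

>>> {"name": "drive_tool", "arguments": {"steps": [{"slide": [0, 0.0, 0.0004], "turn": [0, 0, 0], "claw": 0}]}}

```text
time_s: 21.4
eef_pos: [0.4941, 0.0087, 0.0353]
tool_rot: [-0.69, 0.016, -0.021, 0.724]
contact_force: [1.2, -4.6, -1.9]
gripper_width: -0.001
```

The bar is home: TCP stalled at y≈0.0087 and the force is rising. I build the press up gradually to about 10.5 N of total push, which is 8 N on the bar plus about 2.5 N of friction.

>>> {"name": "drive_tool", "arguments": {"steps": [{"slide": [-0.0002, 0.0, 0.0004], "turn": [0, 0, 0], "claw": 0}, {"slide": [-0.0002, 0.0, 0.0006], "turn": [0, 0, 0], "claw": 0}]}}

```text
time_s: 21.65
eef_pos: [0.4943, 0.0088, 0.0354]
tool_rot: [-0.69, 0.016, -0.021, 0.723]
contact_force: [1.4, -6.1, -1.4]
gripper_width: -0.001
```

```bash
python3 - <<'E'
from h import *
for i in range(4):
    s=robot.sense(); print(s['time_s'],s['eef_pos'].round(5),s['contact_force'].round(2)); eyes.get_image('top')
print(Ro.from_quat(s['tool_rot']).as_matrix().round(4))
E
```

```text
21.65 [0.49428 0.0088  0.03539] [ 1.39 -6.05 -1.36]
21.7 [0.4943  0.00881 0.0354 ] [ 0.8  -5.2  -1.88]
21.75 [0.4943  0.00882 0.03542] [ 0.48 -4.73 -1.75]
21.8 [0.49431 0.00878 0.03542] [ 0.17 -5.33 -1.02]
[[ 0.9986  0.009   0.0519]
 [-0.0522  0.0468  0.9975]
 [ 0.0065 -0.9989  0.0472]]
```

>>> {"name": "drive_tool", "arguments": {"steps": [{"slide": [-0.0003, 0.0, 0.0006], "turn": [0, 0, 0], "claw": 0}, {"slide": [-0.0003, 0.0, 0.0008], "turn": [0, 0, 0], "claw": 0}, {"slide": [-0.0003, 0.0, 0.0009], "turn": [0, 0, 0], "claw": 0}]}}

```text
time_s: 22.22
eef_pos: [0.4946, 0.0089, 0.0356]
tool_rot: [-0.691, 0.015, -0.021, 0.723]
contact_force: [0.8, -6.3, -2.6]
gripper_width: -0.004
```

```bash
python3 - <<'E'
from h import *
for i in range(3):
    s=robot.sense(); print(s['time_s'],s['eef_pos'].round(5),s['contact_force'].round(2)); eyes.get_image('top')
E
```

```text
22.225 [0.49458 0.00894 0.03563] [ 0.8  -6.3  -2.56]
22.275 [0.49455 0.00893 0.03559] [ 1.28 -6.71 -1.4 ]
22.325 [0.49461 0.0089  0.03566] [ 1.1  -6.47 -1.7 ]
```

>>> {"name": "drive_tool", "arguments": {"steps": [{"slide": [-0.0005, 0.0003, 0.001], "turn": [0, 0, 0], "claw": 0}, {"slide": [-0.0006, 0.0004, 0.0012], "turn": [0, 0, 0], "claw": 0}, {"slide": [-0.0006, 0.0004, 0.0014], "turn": [0, 0, 0], "claw": 0}, {"slide": [-0.0006, 0.0004, 0.0014], "turn": [0, 0, 0], "claw": 0}]}}

```text
time_s: 22.88
eef_pos: [0.4947, 0.0091, 0.0355]
tool_rot: [-0.692, 0.014, -0.022, 0.722]
contact_force: [-0.4, -8.3, -1.2]
gripper_width: -0.001
```

```bash
python3 - <<'E'
from h import *
for i in range(3):
    s=robot.sense(); print(s['time_s'],s['eef_pos'].round(5),s['contact_force'].round(2)); eyes.get_image('top')
R=Ro.from_quat(s['tool_rot']).as_matrix();print(R.round(4),np.degrees(np.arctan2(R[1,2],R[0,2])))
E
```

```text
22.875 [0.49472 0.00905 0.03555] [-0.45 -8.29 -1.22]
22.925 [0.49469 0.00905 0.03553] [ 1.59 -7.18 -2.5 ]
22.975 [0.4947  0.00905 0.03555] [ 0.36 -8.2  -1.02]
[[ 0.9986  0.0114  0.0507]
 [-0.0511  0.0428  0.9978]
 [ 0.0093 -0.999   0.0433]] 87.09142430599012
```

>>> {"name": "drive_tool", "arguments": {"steps": [{"slide": [-0.0006, 0.0004, 0.0014], "turn": [0, 0, 0], "claw": 0}, {"slide": [-0.0008, 0.0005, 0.0017], "turn": [0, 0, 0], "claw": 0}, {"slide": [-0.0008, 0.0005, 0.0019], "turn": [0, 0, 0], "claw": 0}, {"slide": [-0.0008, 0.0005, 0.0021], "turn": [0, 0, 0], "claw": 0}, {"slide": [-0.0008, 0.0005, 0.0021], "turn": [0, 0, 0], "claw": 0}]}}

```text
time_s: 23.65
eef_pos: [0.4948, 0.0092, 0.0354]
tool_rot: [-0.693, 0.013, -0.022, 0.721]
contact_force: [1.6, -10.7, -1.1]
gripper_width: 0.003
```

```bash
python3 - <<'E'
from h import *
F=[]
for i in range(12):
    s=robot.sense(); F.append(s['contact_force']); eyes.get_image('top')
F=np.array(F);print(s['time_s'],s['eef_pos'].round(5),F[:,1].round(1),F.mean(0).round(2))
R=Ro.from_quat(s['tool_rot']).as_matrix();print(R.round(4),np.degrees(np.arctan2(R[1,2],R[0,2])))
E
```

```text
24.2 [0.49478 0.00915 0.03545] [-10.7 -10.9 -10.9 -10.3  -9.9 -10.7 -10.7 -10.3 -11.  -10.8 -10.5 -10.9] [  0.87 -10.63  -1.48]
[[ 0.9987  0.013   0.0495]
 [-0.05    0.0388  0.998 ]
 [ 0.0111 -0.9992  0.0394]] 87.16149210023066
```

The press held 10.6 N of push, about 8 N on the bar, for about 0.6 s. Now I back off and lift clear.

>>> {"name": "drive_tool", "arguments": {"steps": [{"slide": [0, 0, -0.001], "turn": [0, 0, 0], "claw": 0}, {"slide": [0, 0, -0.004], "turn": [0, 0, 0], "claw": 0}, {"slide": [0, 0, -0.012], "turn": [0, 0, 0], "claw": 0}, {"slide": [0, 0, -0.03], "turn": [0, 0, 0], "claw": 0}, {"slide": [0, 0, -0.05], "turn": [0, 0, 0], "claw": 0}, {"slide": [0, -0.05, -0.05], "turn": [0, 0, 0], "claw": 0}, {"slide": [0, -0.1, -0.05], "turn": [0, 0, 0], "claw": 0}, {"slide": [0, -0.15, -0.05], "turn": [0, 0, 0], "claw": 0}, {"slide": [0, -0.15, 0.0], "turn": [0, 0, 0], "claw": 0}, {"slide": [0, -0.15, 0.05], "turn": [0, 0, 0], "claw": 0}, {"slide": [0, -0.15, 0.1], "turn": [0, 0, 0], "claw": 0}, {"slide": [0, -0.15, 0.14], "turn": [0, 0, 0], "claw": 0}, {"slide": [0, -0.15, 0.14], "turn": [0, 0, 0], "claw": 0}, {"slide": [0, -0.15, 0.14], "turn": [0, 0, 0], "claw": 0}]}}

```text
time_s: 26.0
eef_pos: [0.4997, 0.1421, 0.1906]
tool_rot: [-0.693, 0.014, -0.022, 0.72]
contact_force: [0.1, -0.5, -1.1]
gripper_width: -0.001
```

```bash
python3 - <<'E'
from h import *
s=robot.sense();print(s['time_s'],s['eef_pos'],s['contact_force'])
a=eyes.get_image('wrist')[:,:,::-1]; b=eyes.get_image('scene')[:,:,::-1]
cv2.imwrite('pics/wf_raw.png',a)
W=cv2.resize(a[20:330,90:420],None,fx=1.5,fy=1.5,interpolation=cv2.INTER_CUBIC)
S=cv2.resize(b[110:240,240:370],None,fx=2.3,fy=2.3,interpolation=cv2.INTER_CUBIC)
c=np.zeros((W.shape[0],W.shape[1]+S.shape[1],3),np.uint8);c[:,:W.shape[1]]=W;c[:S.shape[0],W.shape[1]:]=S
print(c.shape);cv2.imwrite('pics/f.png',c)
E
```

```text
26.0 [0.49966989 0.14211393 0.19058439] [ 0.07859978 -0.48504678 -1.12430824]
(465, 794, 3)
```

View pics/f.png

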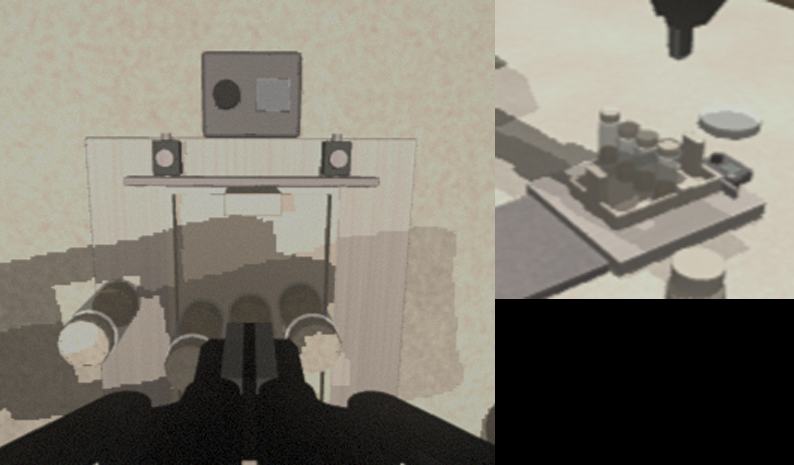

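```bash
python3 - <<'E'
from h import *
P=lambda u,v,z: px2w('wrist',u/1.5+90,v/1.5+20,z)
a,b=P(124,182,.036),P(378,182,.036);e=b-a;print('bar',a,b,np.degrees(np.arctan2(e[1],e[0]))+90)
f,g=P(175,192,.042),P(330,192,.042);print(f,g,(f+g)/2)
print(ticket.job_done())
E
```

```text
bar [0.43016806 0.18487992 0.036     ] [0.5783539  0.17716297 0.036     ] 87.01894810379802
[0.46014949 0.17808366 0.042     ] [0.54917133 0.17343077 0.042     ] [0.50466041 0.17575721 0.042     ]
the job is handed in; nothing more can be done
None
```

The tray is on the cold plate with its front end square against the stop bar. I handed the job in at about 26 s of the 72 s limit.

**How it went:** I pinched the front lug, raised the front about 17 mm and dragged the tray over the step. There I turned it about 3.5° to line up with the plate and lowered it flat. I then let go and pushed the rear end until the bar reached its end stop. The press measured 10.6 N of push for about 0.6 s; less the roughly 2.5 N of sliding friction, that is about 8 N on the bar. After that I backed off and lifted clear.

**Last checks:**
- **Bar:** in the images it had moved about 4.3 mm, against 4 mm of travel, so it is fully home, and still square (87.0°, plate 86.95°).
- **Tray:** it sits about 1–2 mm from the plate's centre line.
- **Vials:** the three tray vials and the spare vial were all standing in the last pictures.
- **Robot:** it was touching nothing.

**Less certain:** the force on the bar is inferred from the push less friction, so it could have been anywhere from 8 to 10.6 N, still under 12 N. While pressing, the fingertip slid about 1 mm sideways on the lug and pulled up on the rear with about 1.5 N. I saw no effect on the tray from either.

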